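Eject the julienne insert from the vegetable slicer

ROBOT

A 6-joint arm with a two-finger parallel gripper is mounted at the origin on a cart in front of the work surface, level with it; the furniture and walls round the work are solid. World frame = base frame: x ahead of the robot, y to its left, z up, the work surface at z = 0. Lengths are in mm, angles in rad, forces in N, time in s.
With the tool pointing down it reaches from about 375 to 900 mm from the base axis. Payload 3.1 kg.
Tool frame: the origin (TCP) lies on the centre line of the jaws, within the pads' length; the fingertips stand 22 mm ahead of it and the grasp point (between the pads) lies 3 mm ahead of it; z points along the fingers, y is the direction in which the jaws open and shut (so a half turn about z gives the same grasp; the last joint's range is limited). The gripper opens to 87 mm and grips with 3 to 60 N. Pads are 19 mm wide; open, the fingers measure 117 mm over their backs; the gripper's body (75 mm by 190 mm) begins 51 mm behind the grasp point.
Start: joints at [-1.498, 0.527, 1.433, -0, 1.181, -0.178], TCP at [155.137, -605.417, 244.548] pointing down, gripper open.
Joint ranges: [-3.08, 3.08], [-0.75, 2.2], [0.22, 2.44], [-1.43, 4.57], [0, 2.65], [-2.85, 2.85]. Speed limits (rad/s): [2.79, 2.79, 3.14, 3.14, 3.14, 3.14].

INTERFACE

Orientations are given as a unit quaternion [x, y, z, w].
In Python, from bench import read_state, get_image, camera_info, finish_job gives the robot as it stands.
- The arm moves only by the tool apply_moves, never from a script. Its argument "deltas" is a list of rows, each a list of 2 entries, a list of its own where there are three numbers: the shift along the tool's x, y, z in cm, then the turn about the tool's z in rad. In form: [[[x, y, z], turn], ...]. A call has 1 to 8 rows; each row is the pose to reach, as a shift and turn from the pose measured when the call began, along the tool's axes at that moment; what a row does not reach only later rows make up. A row lasts 1/10 s, in which the tool goes at most 50 mm and 8.59 degrees, less where a joint would pass 70% of its speed; a pose out of reach is approached as far as the arm can. A call with a gripper value outside its range is refused whole. "grip" is the opening, from 0 (shut) to 1 (fully open), set as the call begins (left out, the last holds). The fingers move at their own pace and stop on an object; "grip_force" is the grip in N (left out, the last holds). Time passes only in rows, so rows that repeat a pose let the fingers close. It gives the time, the measured TCP pose, the force and the opening at its end, in the units of the state.
- read_state(): the state, without advancing time (a new reading comes with each control period).
- get_image(name): name is "scene" or "top"; returns (picture, depth): 420x560x3 uint8, red, green, blue; 420x560 float32, mm along the optical axis (not along the pixel's ray), 0 where there is no reading.
- camera_info(name): a dict with "fx", "fy", "cx", "cy" (pixels), "rvec" (rotation vector, rad) and "tvec" (3), from world to camera coordinates, as OpenCV has them. Camera axes: x right, y down, z forward; pixel columns grow to the right and rows downward; lengths in mm; the calibration is good to about 2 mm. A picture is of the moment at which its call begins. camera_info takes no time and is no camera call.
- finish_job(): hands the job in, once; it reports no verdict.
The state is a dict: "t": time; "qpos": joint angles; "joint_vel": joint speeds; "joint_torque": joint torques, N m; "position": TCP position; "eef_rot": TCP orientation; "force": force on the tool from outside, world axes, zero at the start; "wrist_torque": the same for the moment, N m; "opening": finger opening in mm.
Only numpy, scipy, OpenCV 4.12 (cv2) and the standard library are available. Lean on these libraries where they do the work, as an engineer would, in place of code of your own. Each camera call takes 0.05 s, during which the arm holds its last target.

TASK

The slicing is done and the green julienne insert has to go to the sink. Turn the slicer's black thickness dial to its release mark so that the insert is unlocked, push the orange ejector slide fully home so that it drives the insert out of the slicer's side, then draw the insert out and lay it flat, teeth up, in the tray on the hob. Leave the dial at release, and leave the honey jar, pepper mill and salt shaker where they stand.

Things in the scene. Friction and masses are not known exactly. Their poses are not given: they have to be found in the camera images.
- slicer: Pale grey vegetable slicer on a clear catch box, fixed. 270 x 150 mm, rail tops 78 mm up. Origin: on the worktop under its centre; x along the steel runway (away from the robot at yaw 0), y left, z up. The insert lies crosswise at x = 7 to 61 mm and leaves through the mouth in the right side (flat face at y = -75 mm, free space outside it; the catch box below 50 mm is set back 9 mm).
- dial (a joint): Angle of the black dial, rad, positive clockwise seen from above. 0 = release (green ring mark, pointer to the slicer's -x); 0.45, 0.90, 1.35 = thickness settings (thin, medium, thick bar). It clicks into a detent at each of the four (about 0.05 N m to pass between) and stops just past the ends. At every thickness setting its cam blocks the insert; near 0 (within about 0.1) the insert is free.
- dial_grip (a point): On the dial's axis, half-way up its bar grip, 94 mm above the worktop (slicer x = -6, y = -57 mm). The bar is 34 long, 10 thick, 19 mm high (top at 102 mm), on a round cap 35 mm wide with its top at 83 mm. The point's x axis lies along the bar and turns with it (along the slicer's x at angle 0); the white pointer line is at its -x end.
- ejector (a joint): Travel of the orange ejector slide, m: 0 at rest, 0.032 fully home at its stop; grows as the tab is pushed towards the slicer's -y. Spring return: 2 N at the start, 8 N fully home. The unlocked insert goes along with it, 1 mm less, and stays out when the slide springs back.
- ejector_tab (a point): Centre of the orange thumb tab on the slicer's left rail, 88 mm above the worktop; moves with the slide; axes as the slicer's (at rest at slicer x = 34, y = 68 mm). 32 mm along x, 10 mm thick along y, from 79 to 97 mm above the worktop; its outer (+y) face is pushed. The rail top round it (78 mm) is flat and ends 2 mm outside the tab.
- insert_mid (a point): Centre of the loose green insert (90 g), half-way up: 50 x 111 x 14 mm (x, y, z), steel blade and teeth on its top. z is up, axes as the slicer's while it is in it; its underside is then 58 mm above the worktop and its outer (-y) end flush with the mouth, with nothing to grip. Flanges run under steel lips with 1.5 mm play: it leaves only along -y and is clear of the slicer after 111 mm.
- insert_head (a point): Centre of the insert's outer head, the solid block to grip: 41 mm along x, 35 mm along y, 14 mm high; the insert's outer end is 17.5 mm from it along -y. Axes as insert_mid. After ejection the outermost 31 mm of the insert stands out of the slicer.
- tray: Loose shallow white tray on the hob, 322 x 147 x 18 mm, long along its x. Origin: centre of its underside, 6 mm above the worktop; x along, y across, z up. Its flat floor, 2 mm above the underside, is 274 x 100 mm inside a rim 18 mm high: the insert lies flat in it only with its long side along the tray, and fingers that spread more than 100 mm across the tray meet the rim.
- honey_jar: Honey jar with a green lid, 65 x 114 mm high, a bystander at the back of the worktop. Origin: centre of its underside.
- pepper_mill: Wooden pepper mill, 58 x 170 mm high, a bystander at the back of the worktop. Origin: centre of its underside.
- salt_shaker: Salt shaker with a metal top, 44 x 90 mm high, a bystander at the back of the worktop. Origin: centre of its underside.
Things that resemble listed ones, but are neither listed nor needed, are in the scene too. Of the things shaped like the part that bears insert_mid, the green one is meant.

How it is judged:
By the outcome, as a careful person would: the job done as asked, in the order asked, and still so for the second after the job is handed in, with the robot touching nothing.
It also fails if it takes over 61 s, if anything falls off the work surface, if the arm or the gripper's body presses on something with over 40 N, if the wrist force passes 120 N, or if a joint passes its speed limit or range.

## Working session

There is one attempt and no reset: what is moved stays moved. The work goes in short steps, Python scripts to look and compute and a tool call to move; the robot and the scene stay as the last step left them, time stands still between calls to the robot, and variables do not carry over. Pictures are saved under pics/ and viewed, and the job is handed in when it is done.

Besides the shell and the picture viewer there is one more tool, called after "Request:" as name(argument=value, ...) on one line, values as JSON. apply_moves: Moves the arm, as the interface text tells. Its arguments: {"type":"object","properties":{"deltas":{"type":"array","items":{"type":"array"}},"grip":{"type":"number"},"grip_force":{"type":"number"}},"required":["deltas"]}

```bash
ls; mkdir -p pics; cat > h.py <<'E'
import numpy as np, cv2
from bench import *
def cam(n):
    c=camera_info(n); K=np.array([[c['fx'],0,c['cx']],[0,c['fy'],c['cy']],[0,0,1.]])
    return K,cv2.Rodrigues(np.array(c['rvec'],float))[0],np.array(c['tvec'],float)
def ray(n,u,v,z):
    K,R,t=cam(n); d=R.T@np.linalg.solve(K,[u,v,1.]); o=-R.T@t
    return o+d*(z-o[2])/d[2]
def pts(n,dep):
    K,R,t=cam(n); v,u=np.mgrid[:dep.shape[0],:dep.shape[1]]
    p=np.stack([(u-K[0,2])/K[0,0]*dep,(v-K[1,2])/K[1,1]*dep,dep],-1)
    return (p-t)@R
def proj(n,P):
    K,R,t=cam(n); q=K@(R@np.array(P,float)+t); return q[:2]/q[2]
def snap(n,tag):
    im,d=get_image(n); cv2.imwrite(f'pics/{tag}.png',im[:,:,::-1]); np.save(f'{tag}_d.npy',d); np.save(f'{tag}_i.npy',im); return im,d
E
python3 - <<'E'
from h import *
for n in('scene','top'):
    snap(n,n+'0'); K,R,t=cam(n); print(n,K[0,0],-R.T@t,R.round(2).tolist())
print(read_state())
E
```

```text
pics
scene 389.0275151350444 [ 659.65418999 -791.72514573  685.84028616] [[1.0, 0.04, -0.01], [0.01, -0.59, -0.81], [-0.04, 0.81, -0.59]]
top 539.3853084610371 [ 150.99403864  -56.38142    1339.54872605] [[0.12, -0.99, 0.01], [-0.93, -0.11, -0.36], [0.36, 0.03, -0.93]]
{'t': 0.1, 'qpos': array([-1.49845675e+00,  5.28377074e-01,  1.43377614e+00, -1.16547189e-05,
        1.18141941e+00, -1.78510282e-01]), 'joint_vel': array([-0.00080366, -0.00323055, -0.00283136, -0.00075677, -0.00238666,
        0.00133161]), 'joint_torque': array([-4.08207907e-04, -4.40986526e+01, -1.77150536e+01,  6.34172140e-02,
        5.33880503e-02, -4.49851484e-05]), 'position': array([ 155.11552611, -604.80099845,  243.66645124]), 'eef_rot': array([ 9.92143836e-01,  1.25098474e-01,  4.71477860e-05, -9.88878890e-04]), 'force': array([-0.39177045, -0.03694708, -0.54506541]), 'wrist_torque': array([-0.03600647,  0.02861841,  0.00379638]), 'opening': 87.47443841148264}
```

View pics/scene0.png

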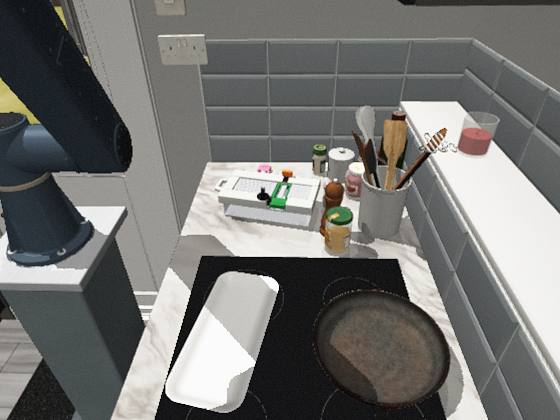

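View pics/top0.png

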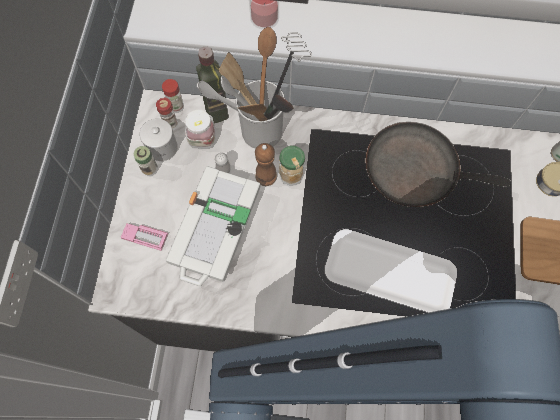

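The top view shows the slicer at about (215,222), with the green insert at (228,210), the dial at (235,228) and the orange tab at (193,198). The tray is at (390,270). There is a pink lookalike insert at (145,236). Next I'll crop in close.

```bash
python3 - <<'E'
import cv2
a=cv2.imread('pics/top0.png')[160:290,110:290]; cv2.imwrite('pics/c1.png',cv2.resize(a,None,fx=4.4,fy=4.4,interpolation=cv2.INTER_CUBIC))
a=cv2.imread('pics/scene0.png')[150:240,200:370]; cv2.imwrite('pics/c2.png',cv2.resize(a,None,fx=4.5,fy=4.5,interpolation=cv2.INTER_CUBIC))
E
```

```text
(no output)
```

View pics/c1.png

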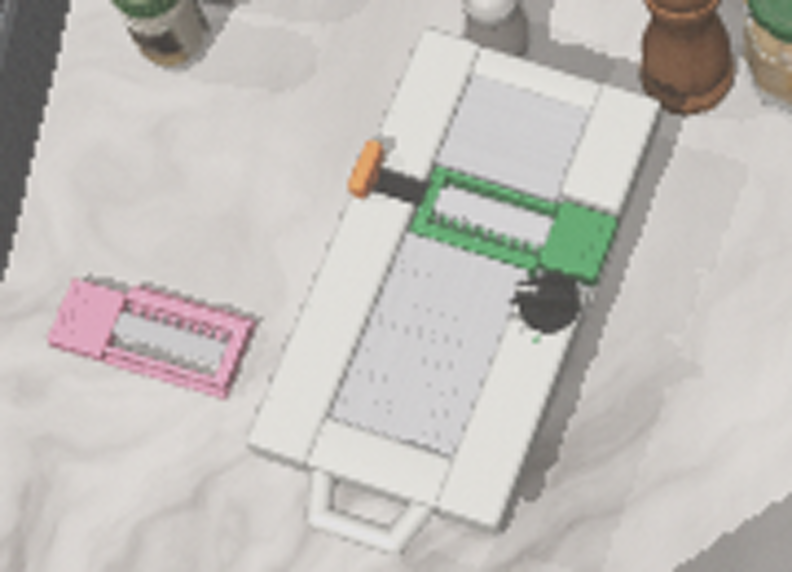

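View pics/c2.png

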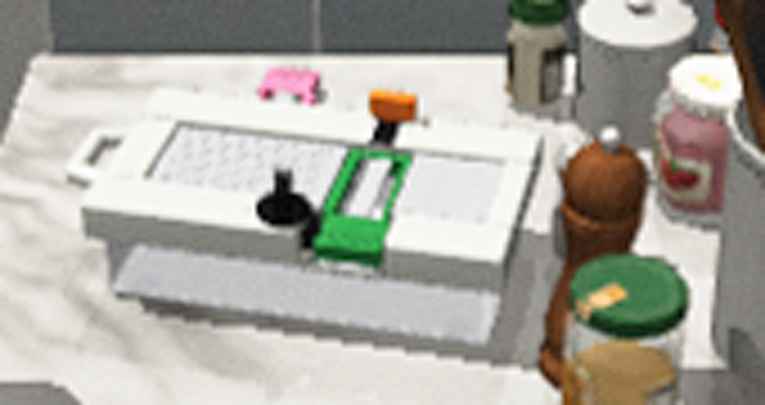

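The crop shows the green insert in the slicer, with its head at the right-hand mouth. The pink one lies loose on the worktop, so green is the right choice. Now I'll measure the slicer and tray poses.

```bash
python3 - <<'E'
from h import *
d=np.load('top0_d.npy'); im=np.load('top0_i.npy'); P=pts('top',d)
hsv=cv2.cvtColor(im,cv2.COLOR_RGB2HSV)
m=((P[...,2]>66)&(P[...,2]<90)).astype(np.uint8); m[:, :160]=0;m[:,270:]=0;m[:160]=0;m[290:]=0
n,l,s,c=cv2.connectedComponentsWithStats(m); k=1+s[1:,4].argmax(); m=l==k; print(s[k])
q=P[m]; print('z',np.percentile(q[:,2],[5,50,95]))
# project outline pixel to z=78
cs,_=cv2.findContours(m.astype(np.uint8),cv2.RETR_EXTERNAL,cv2.CHAIN_APPROX_NONE)
c=max(cs,key=len)[:,0]
W=np.array([ray('top',u,v,78)[:2] for u,v in c],np.float32); r=cv2.minAreaRect(W); print(r,cv2.boxPoints(r))
o=cv2.cvtColor(im,cv2.COLOR_RGB2BGR); cv2.drawContours(o,[max(cs,key=len)],-1,(0,0,255),1)
# tray
z=P[...,2]; t=((z>13)&(z<40)&(hsv[...,1]<60)&(hsv[...,2]>90)).astype(np.uint8); t[:220]=0;t[:,:315]=0;t[320:]=0;t[:,470:]=0
cs,_=cv2.findContours(t,cv2.RETR_EXTERNAL,cv2.CHAIN_APPROX_NONE); c=max(cs,key=cv2.contourArea)
W=np.array([ray('top',u,v,24)[:2] for u,v in c[:,0]],np.float32); print('tray',cv2.minAreaRect(W))
cv2.drawContours(o,[c],-1,(0,255,0),1)
for name,msk in (('orange',(hsv[...,0]>5)&(hsv[...,0]<20)&(hsv[...,1]>150)&(hsv[...,2]>150)),('green',(hsv[...,0]>55)&(hsv[...,0]<80)&(hsv[...,1]>120))):
    k=msk.copy();k[:,:180]=0;k[:,255:]=0;k[:180]=0;k[240:]=0
    v,u=np.nonzero(k);print(name,len(u),u.mean(),v.mean(),np.median(P[k],0))
b=(im.max(2)<70);b[:,:215]=0;b[:,250:]=0;b[:215]=0;b[:240]*=1;b[242:]=0
v,u=np.nonzero(b);print('dial',u.mean(),v.mean(),np.median(P[b],0),P[b][:,2].max())
for n_,bx in (('dial',b),):
    Q=P[b]; Q=Q[Q[:,2]>92]; print(len(Q),Q.mean(0), np.linalg.eigh(np.cov(Q[:,:2].T)) if len(Q)>4 else '')
cv2.imwrite('pics/o1.png',cv2.resize(o[160:330,150:480],None,fx=2.4,fy=2.4))
cv2.imwrite('pics/c3.png',cv2.resize(o[212:246,210:255],None,fx=16,fy=16,interpolation=cv2.INTER_NEAREST))
E
```

```text
[ 166  166   94  120 6053]
z [67.86652679 74.25313549 80.66794761]
((577.197021484375, 156.52586364746094), (152.3156280517578, 301.0237731933594), 78.29475402832031) [[414.36447 112.4872 ]
 [709.12823  51.41642]
 [740.02954 200.56453]
 [445.2658  261.6353 ]]
tray ((530.862060546875, -299.19915771484375), (321.4455261230469, 148.72686767578125), 78.74302673339844)
orange 0 nan nan [nan nan nan]
green 0 nan nan [nan nan nan]<stdin>:19: RuntimeWarning: Mean of empty slice.
  ret = ret.dtype.type(ret / rcount)
  return _methods._mean(a, axis=axis, dtype=dtype,
  ret = um.true_divide(
Traceback (most recent call last):
numpy._core._exceptions._UFuncOutputCastingError: Cannot cast ufunc 'multiply' output from dtype('int64') to dtype('bool') with casting rule 'same_kind'
```

```bash
python3 - <<'E'
from h import *
d=np.load('top0_d.npy'); im=np.load('top0_i.npy'); P=pts('top',d)
hsv=cv2.cvtColor(im,cv2.COLOR_RGB2HSV)
print(im.dtype,im[198,193],hsv[198,193],im[213,240],hsv[213,240],P[213,240],P[198,193])
print(im[226:232,230:242].max(2)); print(P[218:240,224:246,2].round().astype(int))
print(camera_info('top'))
E
```

```text
uint8 [220 158 105] [ 14 133 220] [105 171 118] [ 66  98 171] [621.61267082  92.65653399  72.07450661] [637.4010646  211.18564562  98.45366993]
[[111 131  86  80  83  81  81  79  81  75  79 106]
 [ 80  88  85  83  85  83  82  79  83  82  79 113]
 [ 79  76  77  75  77  74  76  77  78  77  77  98]
 [ 77  76  74  75  75  74  77  76  76  74  76  90]
 [ 80  82  79  75  77  77  79  74  75  78  75  89]
 [ 81  80  78  77  77  78  80  81  80  81  82 137]]
[[  68   69   71   74   74   72   70   65   64   71   73   74   70   73
    73   77   72   74   69   74   73   70]
 [  67   68   71   74   70   71   71   71   69   71   73   73   73   73
    75   69   74   68   74   74   73   70]
 [  69   75   73   68   70   72   70   71   67   69   68   70   72   69
    74   71   68   67   75   71   71   67]
 [  72   71   73   77   67   74   70   63   10   63   63   71   71 1340
    70   69   70   72   69   75   74   65]
 [  70   73   74   73   68   68   63   65   82   81   83   80   80   72
    70   71   72   72   70   70   71   69]
 [  70   70   71   67   67   77   75   83   86   85   82   82   83   84
  
[... 1402 characters left out ...]
-1    2   -2   -1]
 [  74   76   78   79   75   77   77   78   76   77   80   74   75   78
    77   78   72   58   -1    2    2   -5]
 [  81   73   76   80   79   76   71   75   78   81   80   75   82   78
    75   69   62   -2   -3    1    4    4]
 [  76   78   75   78   79   81   74   80   79   79   79   77   75   77
    76   68   59   -5   -2    4   -2   -2]
 [  77   82   81   80   76   78   74   79   76   78   76   80   77   81
    77   66   -1    0    0    1    4   -5]]
{'fx': 539.3853084610371, 'fy': 539.3853084610371, 'cx': 282.43769300688336, 'cy': 212.60413196010413, 'rvec': array([ 2.13222065, -1.89500807,  0.3622664 ]), 'tvec': array([ -87.19535238,  613.37291641, 1198.55725338])}
```

```bash
cat > pose.py <<'E'
from h import *
def tray_pose(im,P):
    hsv=cv2.cvtColor(im,cv2.COLOR_RGB2HSV); z=P[...,2]
    t=((z>13)&(z<40)&(hsv[...,1]<60)&(hsv[...,2]>90)).astype(np.uint8); t[:220]=0;t[:,:315]=0;t[320:]=0;t[:,470:]=0
    cs,_=cv2.findContours(t,cv2.RETR_EXTERNAL,cv2.CHAIN_APPROX_NONE); c=max(cs,key=cv2.contourArea)
    return cv2.minAreaRect(np.array([ray('top',u,v,24)[:2] for u,v in c[:,0]],np.float32)),c
E
python3 - <<'E'
from pose import *
d=np.load('top0_d.npy'); im=np.load('top0_i.npy'); P=pts('top',d)
hsv=cv2.cvtColor(im,cv2.COLOR_RGB2HSV)
R=np.zeros(d.shape,bool);R[180:245,185:256]=1
o=R&(hsv[...,0]>5)&(hsv[...,0]<20)&(hsv[...,1]>110)&(hsv[...,2]>170)
v,u=np.nonzero(o);print('tab',len(u),u.mean(),v.mean(),ray('top',u.mean(),v.mean(),97),np.median(P[o],0))
b=np.zeros_like(R);b[216:236,224:244]=1;b&=(P[...,2]>93)&(P[...,2]<115)
v,u=np.nonzero(b);W=np.array([ray('top',a,c,102)[:2] for a,c in zip(u,v)],np.float32);print('bar',len(u),cv2.minAreaRect(W),W.mean(0))
cor=np.array([[428,28],[660,103],[500,528],[250,450]])/4.4+[110,160]
W=np.array([ray('top',a,c,78)[:2] for a,c in cor]); print('corners',W.round(1))
print([np.linalg.norm(W[i]-W[(i+1)%4]).round(1) for i in range(4)])
src=np.array([[135,75],[135,-75],[-135,-75],[-135,75]]);
def kab(S,D):
    a=S-S.mean(0);e=D-D.mean(0);th=np.arctan2((a[:,0]*e[:,1]-a[:,1]*e[:,0]).sum(),(a*e).sum());Rm=np.array([[np.cos(th),-np.sin(th)],[np.sin(th),np.cos(th)]])
    t=D.mean(0)-Rm@S.mean(0);return th,t,Rm
th,t,Rm=kab(src,W);print('slicer',th,t);print('res',(src@Rm.T+t-W).round(1).tolist())
for nm,p in (('tab',(34,68)),('dial',(-6,-57)),('head',(34,-57.5))): print(nm,Rm@p+t)
print(tray_pose(im,P)[0])
# also scene camera: insert corners? project predicted points
s=cv2.imread('pics/scene0.png'); tt=cv2.imread('pics/top0.png')
for S,n in((s,'scene'),(tt,'top')):
  for p,z in [((135,75),78),((135,-75),78),((-135,-75),78),((-135,75),78),((34,68),97),((-6,-57),102),((9,-75),72),((59,-75),72),((9,-40),72)]:
    q=proj(n,[*(Rm@p+t),z]); S[int(round(q[1])),int(round(q[0]))]=(0,0,255)
cv2.imwrite('pics/c4.png',cv2.resize(s[160:235,210:335],None,fx=6,fy=6,interpolation=cv2.INTER_NEAREST))
cv2.imwrite('pics/c5.png',cv2.resize(tt[160:290,160:270],None,fx=4.5,fy=4.5,interpolation=cv2.INTER_NEAREST))
E
```

```text
tab 41 192.4878048780488 197.58536585365854 [638.92009554 212.9574673   97.        ] [639.6353386  213.38253707  96.33666564]
bar 64 ((573.8334350585938, 99.8310317993164), (12.891221046447754, 31.88324737548828), 6.838106632232666) [574.50183  99.60694]
corners [[737.2 194.5]
 [705.7  52.8]
 [445.2 106.1]
 [472.2 249. ]]
[np.float64(145.1), np.float64(265.9), np.float64(145.4), np.float64(270.5)]
slicer -0.20248132584234702 [590.07331381 150.60136864]
res [[0.2, 2.5], [1.5, -2.9], [-2.4, -1.9], [0.7, 2.3]]
tab [637.05355366 210.37474954]
dial [572.73315709  95.97244805]
head [611.81543072  87.4386395 ]
((530.862060546875, -299.19915771484375), (321.4455261230469, 148.72686767578125), 78.74302673339844)
```

View pics/c4.png

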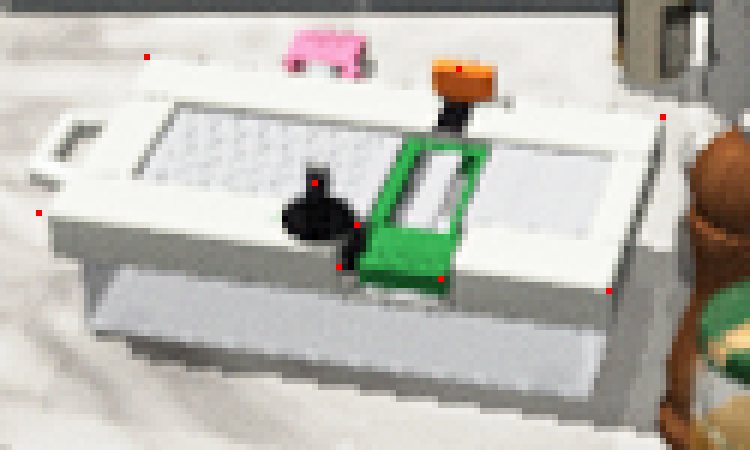

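View pics/c5.png

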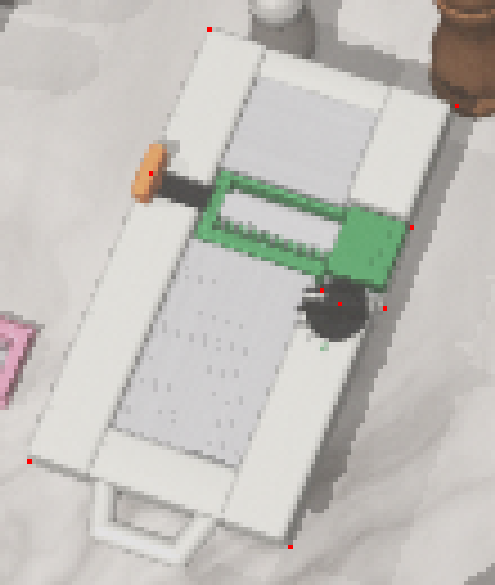

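```bash
cat > edge.py <<'E'
from pose import *
from scipy.ndimage import map_coordinates
from scipy.optimize import least_squares
def Rm(th): return np.array([[np.cos(th),-np.sin(th)],[np.sin(th),np.cos(th)]])
def w(p,th,t): return Rm(th)@np.array(p)+t
def edgepts(n,im,th,t,z,segs,sgn=-1,rng=9):
    g=im.astype(float).mean(2) if im.ndim==3 else im.astype(float)
    out=[]
    for a,b,nrm in segs:
        for s in np.linspace(0.08,0.92,25):
            p=np.array(a)*(1-s)+np.array(b)*s
            offs=np.arange(-rng,rng+.1,0.5)
            px=np.array([proj(n,[*w(p+np.array(nrm)*k,th,t),z]) for k in offs])
            val=map_coordinates(g,[px[:,1],px[:,0]],order=1)
            gr=np.gradient(np.convolve(np.pad(val,2,'edge'),np.ones(5)/5,'valid'))*sgn
            i=gr.argmax()
            if gr[i]>1.0: out.append((p,nrm,offs[i]))
    return out
E
python3 - <<'E'
from edge import *
th=-.2025;t=np.array([591.,152.])
segs=[((135,75),(135,-75),(1,0)),((-135,75),(-135,-75),(-1,0)),((-135,75),(135,75),(0,1)),((-135,-75),(135,-75),(0,-1))]
for n in('top','scene'):
    im=np.load(n+'0_i.npy')
    for nm,s in zip(('far','near','left','right'),segs):
        e=edgepts(n,im,th,t,78,[s]); o=np.array([x[2] for x in e]); 
        if len(o)>5:
            pos=np.array([x[0][0]if s[2][1] else x[0][1] for x in e]);k=abs(o-np.median(o))<3
            f=np.polyfit(pos[k],o[k],1);print(n,nm,len(o),k.sum(),'med',np.median(o),'slope',f[0].round(4),'at0',f[1].round(2),o.tolist())
E
```

```text
top far 25 25 med -1.0 slope 0.003 at0 -0.78 [-1.0, 0.0, -0.5, 1.0, 0.0, -1.5, 0.0, -1.0, -2.0, -0.5, -1.5, -0.5, -1.0, -2.0, -0.5, -1.5, -1.0, -1.0, -1.5, -0.5, -1.5, 0.0, -1.0, 0.0, -0.5]
top near 25 25 med -2.0 slope -0.0085 at0 -2.32 [-3.5, -3.0, -2.5, -2.5, -3.0, -2.0, -3.5, -3.0, -2.0, -1.5, -2.5, -2.0, -1.5, -2.5, -2.0, -1.5, -3.0, -2.5, -2.0, -3.0, -2.0, -1.5, -2.0, -2.0, -1.5]Traceback (most recent call last):
  File "<stdin>", line 7, in <module>
  File "edge.py", line 13, in edgepts
    px=np.array([proj(n,[*w(p+np.array(nrm)*k,th,t),z]) for k in offs])
                 ~~~~^^^^^^^^^^^^^^^^^^^^^^^^^^^^^^^^^^
  File "h.py", line 14, in proj
    K,R,t=cam(n); q=K@(R@np.array(P,float)+t); return q[:2]/q[2]
          ~~~^^^
  File "h.py", line 4, in cam
    c=camera_info(n); K=np.array([[c['fx'],0,c['cx']],[0,c['fy'],c['cy']],[0,0,1.]])
ValueError: time passes only in moves, steps and waits
```

```bash
sed -i 's/^def cam/import functools\n@functools.cache\ndef cam/' h.py
python3 - <<'E'
from edge import *
th=-.2025;t=np.array([591.,152.])
segs=[((135,75),(135,-75),(1,0)),((-135,75),(-135,-75),(-1,0)),((-135,75),(135,75),(0,1)),((-135,-75),(135,-75),(0,-1))]
for n in('top','scene'):
    im=np.load(n+'0_i.npy')
    for nm,s in zip(('far','near','left','right'),segs):
        e=edgepts(n,im,th,t,78,[s]); o=np.array([x[2] for x in e]); 
        if len(o)>5:
            pos=np.array([x[0][0]if s[2][1] else x[0][1] for x in e]);k=abs(o-np.median(o))<3
            f=np.polyfit(pos[k],o[k],1);print(n,nm,len(o),k.sum(),'med',np.median(o),'slope',f[0].round(4),'at0',f[1].round(2))
E
```

```text
top far 25 25 med -1.0 slope 0.003 at0 -0.78
top near 25 25 med -2.0 slope -0.0085 at0 -2.32
top left 25 21 med 0.0 slope -0.006 at0 -0.24
top right 24 23 med -3.0 slope 0.0078 at0 -3.0
scene far 25 25 med -0.5 slope -0.0048 at0 -0.68
scene near 17 11 med -1.0 slope -0.0187 at0 -1.65
scene left 13 6 med -1.0 slope 0.0139 at0 -0.18
scene right 25 19 med 2.0 slope 0.0076 at0 2.08
```

```bash
python3 - <<'E'
from edge import *
P=pts('top',np.load('top0_d.npy'))
R=Rm(-.209);t=np.array([591.7,152.4])
for nm,(u0,u1,v0,v1,zl,zh) in dict(mill=(250,282,138,190,30,200),honey=(276,310,143,186,30,140),salt=(210,235,148,178,30,120)).items():
    q=P[v0:v1,u0:u1].reshape(-1,3);q=q[(q[:,2]>zl)&(q[:,2]<zh)]
    top=q[q[:,2]>np.percentile(q[:,2],97)-15]
    c=top[:,:2].mean(0); print(nm,q[:,2].max(),c,'slicer',R.T@(c-t),np.ptp(top[:,:2],axis=0))
for nm,p in dict(tab=(34,68),dial=(-6,-57),grip=(34,-91),push=(34,73)).items(): print(nm,R@p+t)
E
```

```text
mill 172.0040441614792 [760.64792045  47.49940941] slicer [187.03638509 -67.56422413] [46.08435171 43.42641532]
honey 122.27036594909521 [772.27127827 -20.55366198] slicer [ 212.52657705 -131.72475005] [64.73123388 64.02340467]
salt 94.0159336292205 [741.0850383  161.33931911] slicer [144.27950769  39.73946096] [72.52443774 64.73109267]
tab [639.06888212 211.86586421]
dial [574.00410609  97.88527411]
grip [606.07928151  56.32588141]
push [640.10629094 216.75705864]
```

```bash
cat > go.py <<'E'
import sys
from h import *
from scipy.spatial.transform import Rotation as Ro
def go(x,y,z,psi=None):
    s=read_state(); R=Ro.from_quat(s['eef_rot']).as_matrix(); p=np.array(s['position'])
    ps=np.arctan2(R[1,0],R[0,0]); d=R.T@(np.array([x,y,z])-p)/10
    tr=0 if psi is None else -((psi-ps+np.pi)%(2*np.pi)-np.pi)
    print('t',round(s['t'],2),'pos',p.round(1),'psi',round(ps,3),'F',np.round(s['force'],1),'op',round(s['opening'],1),'q6',round(s['qpos'][5],2),'tilt',R[2].round(3))
    print('  delta',d.round(2).tolist(),'turn',round(tr,3))
if __name__=='__main__':
    a=list(map(float,sys.argv[1:])); go(*a)
E
python3 go.py 574 98.5 180 1.583
```

```text
t 0.1 pos [ 155.1 -604.8  243.7] psi 0.251 F [-0.4 -0.  -0.5] op 87.5 q6 -0.18 tilt [ 0.    -0.002 -1.   ]
  delta [58.03, -57.72, 6.5] turn -1.332
```

Request:
apply_moves(deltas=[[[58,-57.7,6.4],-1.33],[[58,-57.7,6.4],-1.33],[[58,-57.7,6.4],-1.33],[[58,-57.7,6.4],-1.33],[[58,-57.7,6.4],-1.33],[[58,-57.7,6.4],-1.33],[[58,-57.7,6.4],-1.33],[[58,-57.7,6.4],-1.33]], grip=0.5)

```text
t: 0.9
position: [359.6, -260.8, 213.3]
eef_rot: [0.746, 0.665, 0.001, -0.001]
force: [0.4, -0.3, 0.4]
opening: 44.4
```

```bash
python3 go.py 574 98.5 180 1.583
```

```text
t 0.9 pos [ 359.6 -260.8  213.3] psi 1.456 F [ 0.4 -0.3  0.4] op 44.4 q6 -0.77 tilt [ 0.002 -0.    -1.   ]
  delta [38.14, 17.2, 3.41] turn -0.127
```

Request:
apply_moves(deltas=[[[38.1,17.2,3.4],-0.13],[[38.1,17.2,3.4],-0.13],[[38.1,17.2,3.4],-0.13],[[38.1,17.2,3.4],-0.13],[[38.1,17.2,3.4],-0.13],[[38.1,17.2,3.4],-0.13],[[38.1,17.2,3.4],-0.13],[[38.1,17.2,3.4],-0.13]])

```text
t: 1.7
position: [563.6, 82.0, 181.3]
eef_rot: [0.701, 0.713, 0.0, -0.001]
force: [0.2, -0.6, 0.6]
opening: 43.6
```

```bash
python3 go.py 574 98.5 180 1.583
```

```text
t 1.7 pos [563.6  82.  181.3] psi 1.587 F [ 0.2 -0.6  0.6] op 43.6 q6 -0.07 tilt [ 0.002 -0.001 -1.   ]
  delta [1.64, 1.07, 0.13] turn 0.004
```

Request:
apply_moves(deltas=[[[1.65,1.05,2],0],[[1.65,1.05,5],0],[[1.65,1.05,5],0],[[1.65,1.05,5],0]])

```text
t: 2.1
position: [573.0, 98.6, 130.8]
eef_rot: [0.701, 0.713, -0.0, -0.002]
force: [0.8, -0.0, 1.0]
opening: 43.4
```

```bash
python3 - <<'E'
from h import *
snap('scene','s1');snap('top','t1')
a=cv2.imread('pics/s1.png')[130:240,190:350]; b=cv2.imread('pics/t1.png')[150:280,150:310]
a=cv2.resize(a,(640,440),interpolation=cv2.INTER_CUBIC);b=cv2.resize(b,(640,520),interpolation=cv2.INTER_CUBIC)
cv2.imwrite('pics/s1c.png',a);cv2.imwrite('pics/t1c.png',b)
E
python3 go.py 574 98.5 107.5 1.583
```

```text
t 2.2 pos [574.4  98.1 132.4] psi 1.586 F [ 0.4 -0.3  0.6] op 43.7 q6 -0.04 tilt [ 0.002  0.001 -1.   ]
  delta [0.04, -0.04, 2.49] turn 0.003
```

View pics/s1c.png

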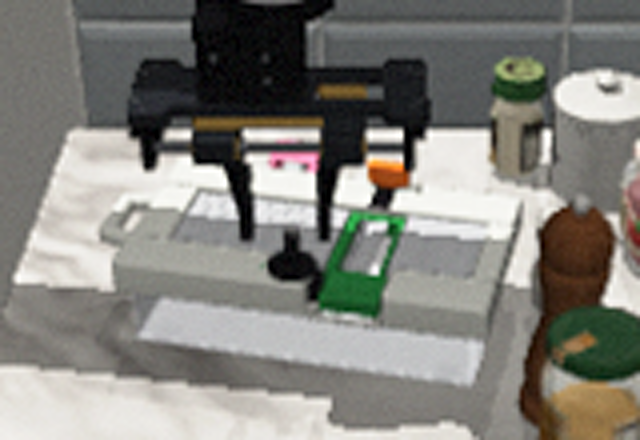

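View pics/t1c.png

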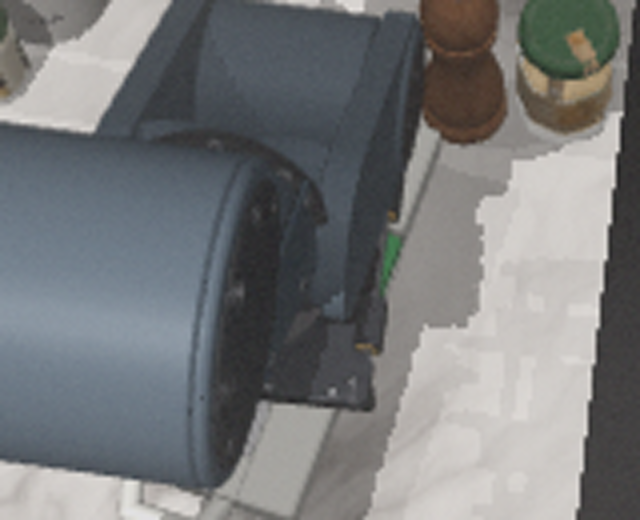

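```bash
python3 - <<'E'
from h import *
im=np.load('s1_i.npy'); d=np.load('s1_d.npy')
print(im[183:204,246:278].max(2))
P=pts('scene',d)
for nm,(v0,v1,u0,u1) in dict(lt=(183,190,248,255),rt=(183,190,268,274),bar=(188,196,258,268)).items():
    q=P[v0:v1,u0:u1].reshape(-1,3);mm=im[v0:v1,u0:u1].max(2).ravel()<70;print(nm,mm.sum(),np.median(q[mm],0))
print('tip pred',proj('scene',[574.4,98.1,110]),'bar pred',proj('scene',[574,98,102]), proj('scene',[574,81,102]), proj('scene',[574,81,83]))
E
```

```text
[[215 229 227 125   4  11   5 134 237 231 233 228 226 226 228 209 226 233
  228 226 231 232 219  95  14   5  86 204 242 240 228 150]
 [198 215 213 169   5  12   9 119 218 231 231 209 227 236 233 226 236 231
  233 228 228 229 221  71   8   0  86 199 238 236 189 137]
 [138 138 141 117   3  16  12  97 198 214 209 191 206 209 207 208 201 195
  208 202 218 236 222  88  11   5 100 215 245 224 139 170]
 [139 139 143 123   5  10  16  59 125 138 137 132 128 137 128 122 126 130
  144 177 191 201 192  87  11   2  77 185 216 186 118 186]
 [138 146 145 126  13  17   8  76 149 144 140 135 139 142 126  89 100  99
   97 141 132 140 124  72  16   3  58 129 133  96 113 159]
 [148 144 143 126  25  13  17  79 146 141 140 140 141 148 123  43  48  57
   63 130 139 143 133  93  11   7  75 153 126  85 100  94]
 [145 143 141 120  40  17  38  89 148 138 137 140 138 148 121  24  25  32
   46 116 143 143 135  88  20  10  77 146 100 102 105  83]
 [145 139 142 136 101  92  94 122 146 138 138 139 143 142 127  29  16   7
   51 114 144 136 136 117  92  91 107 128  86  99  95  71]
 [158 147 140 138 140 137 132 147 14
[... 1265 characters left out ...]
 75 107 104  99 107 102 101]
 [135 130 135 125 129 128 126 131 133 135 136 146 147 156 157 165 163 164
  161 144  97  24   9  17  43  84 105 100 104  99 100  95]
 [132 129 129 131 132 131 128 129 130 129 135 132 129 129 133 130 132 140
  143 131  81  28  12  22  58  93  96  97  96 102  94  92]
 [130 128 124 130 129 127 126 136 132 128 133 130 133 131 127 131 129 133
  127 125  85  33   3  43  91  97  91  96  96 101 100  97]]
lt 22 [545.51510044  85.90652818 122.82849411]
rt 15 [598.8733981   87.26240064 120.50684031]
bar 48 [574.94418888  99.76771427  99.42328615]
tip pred [262.28028871 187.48676057] bar pred [262.24343638 189.96342346] [261.79704248 193.41469465] [262.06755032 199.20382771]
```

The scene view puts the fingertip midpoint at column 261.0 and the bar at 262.9. So in robot terms the bar lies about 4 mm further in +x, and I'll correct for that before going down.

Request:
apply_moves(deltas=[[[0.05,0.35,0],0],[[0.05,0.35,1.3],0],[[0.05,0.35,2.45],0],[[0.05,0.35,2.45],0],[[0.05,0.35,2.45],0]])

```text
t: 2.7
position: [577.3, 98.6, 107.1]
eef_rot: [0.702, 0.712, 0.0, -0.001]
force: [-0.7, -0.4, 0.4]
opening: 43.5
```

Request:
apply_moves(deltas=[[[0,0,0],0],[[0,0,0],0],[[0,0,0],0],[[0,0,0],0],[[0,0,0],0]], grip=0, grip_force=10)

```text
t: 3.2
position: [576.4, 98.7, 107.1]
eef_rot: [0.702, 0.712, -0.0, -0.002]
force: [-4.8, 0.1, 2.5]
opening: 11.4
```

```bash
python3 go.py 577.5 98.5 107.5 1.583; python3 -c "
from h import *
snap('scene','s2');a=cv2.imread('pics/s2.png')[130:240,190:350];cv2.imwrite('pics/s2c.png',cv2.resize(a,(800,550),interpolation=cv2.INTER_CUBIC))"
```

```text
t 3.2 pos [576.4  98.7 107.1] psi 1.586 F [-4.8  0.1  2.5] op 11.4 q6 -0.04 tilt [ 0.002 -0.003 -1.   ]
  delta [-0.02, 0.11, -0.04] turn 0.003
```

View pics/s2c.png

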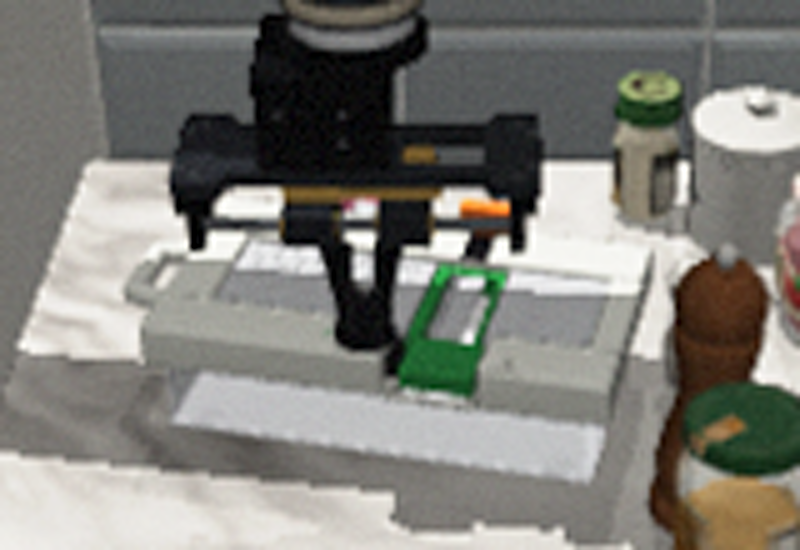

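The jaws closed on the bar with an 11.4 mm opening. Now I'll turn it anticlockwise towards release.

Request:
apply_moves(deltas=[[[0,-0.1,0],-0.14],[[0,-0.1,0],-0.28],[[0,-0.1,0],-0.42],[[0,-0.1,0],-0.56],[[0,-0.1,0],-0.7]], grip_force=20)

```text
t: 3.75
position: [576.4, 99.0, 107.2]
eef_rot: [0.413, 0.911, 0.001, -0.001]
force: [2.0, 0.7, -3.5]
opening: 9.7
```

```bash
python3 go.py 575.5 98.5 107.5 2.94; python3 -c "
from h import *
print(read_state()['wrist_torque'])"
```

```text
t 3.75 pos [576.4  99.  107.2] psi 2.291 F [ 2.   0.7 -3.5] op 9.7 q6 -0.74 tilt [ 0.002  0.001 -1.   ]
  delta [0.03, -0.1, -0.03] turn -0.649
[ 0.24962676 -0.62700032 -0.08526527]
```

Request:
apply_moves(deltas=[[[0,0,0],-0.14],[[0,0,0],-0.28],[[0,0,0],-0.42],[[0,0,0],-0.56],[[0,0,0],-0.66],[[0,0,0],-0.66],[[0,0,0],-0.66]])

```text
t: 4.45
position: [576.8, 99.6, 107.1]
eef_rot: [0.096, 0.995, 0.002, 0.0]
force: [1.6, 3.6, -0.9]
opening: 9.5
```

```bash
python3 go.py 575.5 98.5 107.5 2.94; python3 -c "
from h import *
print(read_state()['wrist_torque'])"
```

```text
t 4.45 pos [576.8  99.6 107.1] psi 2.948 F [ 1.6  3.6 -0.9] op 9.5 q6 -1.4 tilt [ 0.     0.004 -1.   ]
  delta [0.11, -0.13, -0.04] turn 0.008
[ 0.70241382 -0.36152477 -0.00381921]
```

```bash
python3 - <<'E'
from edge import *
P=pts('top',np.load('top0_d.npy')); R=Rm(-.209);t=np.array([594,153.5])
for nm,(u0,u1,v0,v1) in dict(jar=(134,158,143,178),can=(138,180,120,160),pinkjar=(185,218,110,150)).items():
    q=P[v0:v1,u0:u1].reshape(-1,3);q=q[(q[:,2]>30)&(q[:,2]<300)]; S=(q[:,:2]-t)@R
    print(nm,np.percentile(q[:,2],98),S.min(0),S.max(0))
for p in((34,100),(34,60)):print(R@p+t)
E
python3 go.py 648 244 185 2.933
```

```text
jar 102.50240203425281 [ 80.6323298  212.01550732] [147.33975906 259.5632265 ]
can 102.5038285232718 [ 86.00505857 187.64959395] [254.41763942 275.9520255 ]
pinkjar 97.91570769472932 [198.71016766  97.1367178 ] [308.55850548 177.45318753]
[648.0082986  244.26950855]
[639.709028   205.13995313]
t 4.45 pos [576.8  99.6 107.1] psi 2.948 F [ 1.6  3.6 -0.9] op 9.5 q6 -1.4 tilt [ 0.     0.004 -1.   ]
  delta [-4.21, 15.56, -7.73] turn 0.015
```

Request:
apply_moves(deltas=[[[0,0,0],0],[[0,0,0],0],[[0,0,0],0],[[0,0,-4],0],[[0,0,-8],0],[[0,0,-8],0],[[0,0,-8],0]], grip=0.45)

```text
t: 5.15
position: [577.3, 99.1, 188.3]
eef_rot: [0.097, 0.995, 0.002, 0.001]
force: [0.7, 0.2, -0.5]
opening: 38.9
```

```bash
python3 go.py 648 244 185 2.933; python3 -c "
from h import *
snap('scene','s3');a=cv2.imread('pics/s3.png')[150:240,200:340];cv2.imwrite('pics/s3c.png',cv2.resize(a,(784,504),interpolation=cv2.INTER_CUBIC))"
```

```text
t 5.15 pos [577.3  99.1 188.3] psi 2.948 F [ 0.7  0.2 -0.5] op 38.9 q6 -1.4 tilt [-0.002  0.004 -1.   ]
  delta [-4.15, 15.58, 0.39] turn 0.015
```

View pics/s3c.png

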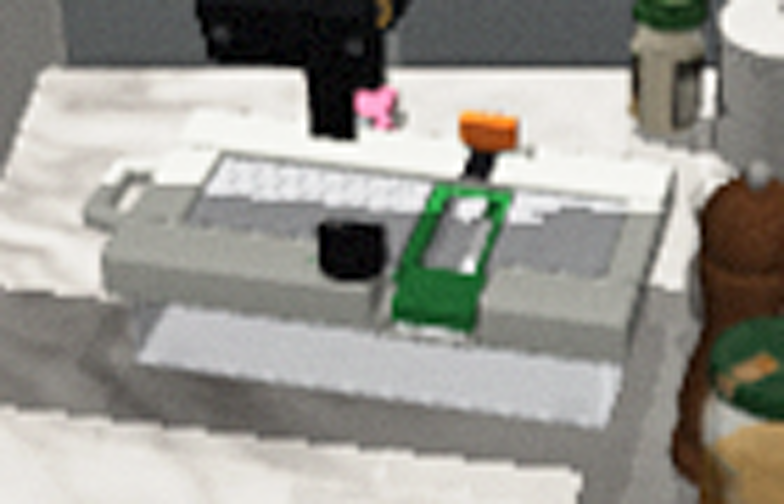

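The bar at crop (350,250) now lies along the slicer's x, and the cam beside the insert has cleared. Next is the ejector.

Request:
apply_moves(deltas=[[[-4.15,15.6,0.4],0.015],[[-4.15,15.6,0.4],0.015],[[-4.15,15.6,0.4],0.015],[[-4.15,15.6,0.4],0.015],[[-4.15,15.6,0.4],0.015],[[-4.15,15.6,4.5],0.015],[[-4.15,15.6,7.0],0.015],[[-4.15,15.6,7.0],0.015]], grip=0)

```text
t: 6.0
position: [642.3, 241.6, 112.2]
eef_rot: [0.105, 0.994, -0.001, -0.006]
force: [-0.6, -0.3, -0.1]
opening: 0.6
```

```bash
python3 go.py 648 244.3 105 2.933; python3 -c "
from h import *
snap('scene','s4');a=cv2.imread('pics/s4.png')[130:240,200:350];cv2.imwrite('pics/s4c.png',cv2.resize(a,(800,586),interpolation=cv2.INTER_CUBIC))
snap('top','t4');a=cv2.imread('pics/t4.png')[150:290,130:310];cv2.imwrite('pics/t4c.png',cv2.resize(a,(720,560),interpolation=cv2.INTER_CUBIC))"
```

```text
t 6.0 pos [642.3 241.6 112.2] psi 2.931 F [-0.6 -0.3 -0.1] op 0.6 q6 -1.17 tilt [ 0.012 -0.003 -1.   ]
  delta [-0.51, 0.39, 0.71] turn -0.002
```

View pics/s4c.png

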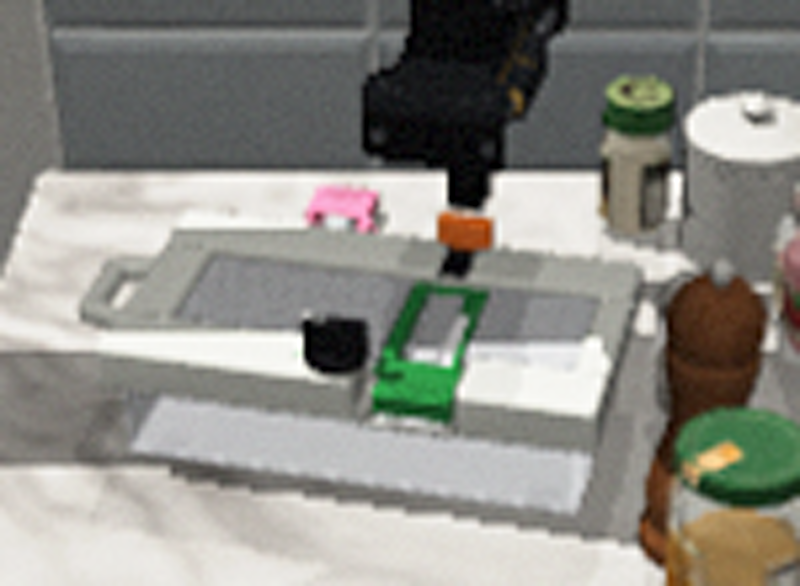

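View pics/t4c.png

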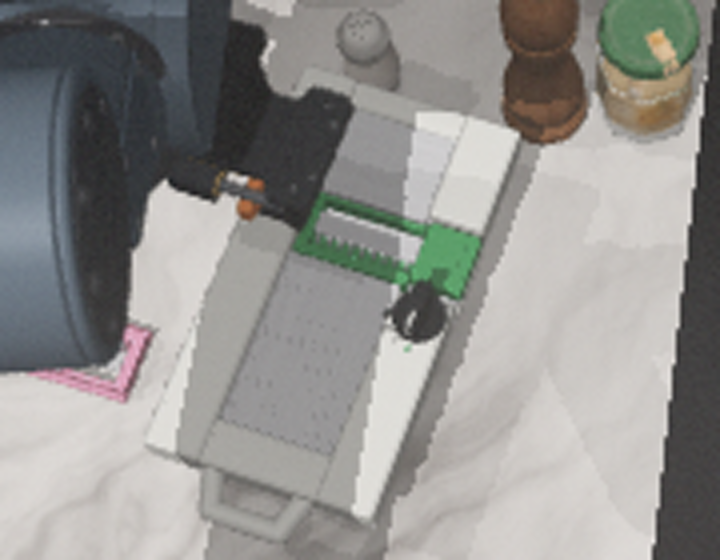

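Request:
apply_moves(deltas=[[[-0.5,0.4,0.3],0],[[-0.5,0.4,0.7],0],[[-0.5,-0.6,0.7],0],[[-0.5,-1.2,0.7],0],[[-0.5,-1.7,0.7],0],[[-0.5,-2.2,0.7],0],[[-0.5,-2.2,0.7],0]])

```text
t: 6.8
position: [646.5, 220.2, 110.2]
eef_rot: [0.105, 0.994, 0.001, -0.001]
force: [-0.6, 3.3, 0.6]
opening: 0.7
```

```bash
python3 go.py 638 200 105 2.933; python3 -c "
from h import *
snap('scene','s5');a=cv2.imread('pics/s5.png')[130:240,200:350];cv2.imwrite('pics/s5c.png',cv2.resize(a,(800,586),interpolation=cv2.INTER_CUBIC))"
```

```text
t 6.8 pos [646.5 220.2 110.2] psi 2.931 F [-0.6  3.3  0.6] op 0.7 q6 -1.2 tilt [ 0.003  0.003 -1.   ]
  delta [0.41, -2.15, 0.52] turn -0.002
```

View pics/s5c.png

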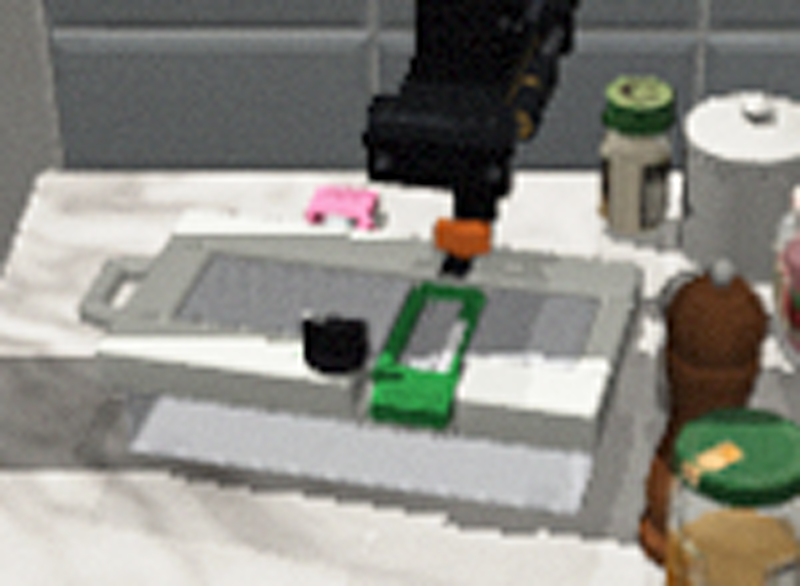

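Request:
apply_moves(deltas=[[[0.3,-0.5,0.4],0],[[0.3,-1.0,0.4],0],[[0.3,-1.4,0.4],0],[[0.3,-1.8,0.4],0],[[0.3,-2.1,0.4],0],[[0.3,-2.1,0.4],0]])

```text
t: 7.45
position: [640.5, 201.5, 106.7]
eef_rot: [0.105, 0.994, 0.003, 0.001]
force: [1.6, 6.1, 2.0]
opening: 0.4
```

```bash
python3 go.py 638 196 105 2.933
```

```text
t 7.45 pos [640.5 201.5 106.7] psi 2.931 F [1.6 6.1 2. ] op 0.4 q6 -1.23 tilt [-0.001  0.006 -1.   ]
  delta [0.13, -0.59, 0.17] turn -0.002
```

Request:
apply_moves(deltas=[[[0,-0.3,0],0],[[0,-0.5,0],0],[[0,-0.7,0],0],[[0,-0.7,0],0]])

```text
t: 7.85
position: [639.4, 196.4, 106.8]
eef_rot: [0.105, 0.994, 0.005, 0.001]
force: [0.3, 7.4, 0.4]
opening: 0.4
```

```bash
python3 go.py 638 196 105 2.933
```

```text
t 7.85 pos [639.4 196.4 106.8] psi 2.93 F [0.3 7.4 0.4] op 0.4 q6 -1.24 tilt [-0.002  0.009 -1.   ]
  delta [0.13, -0.08, 0.18] turn -0.003
```

Request:
apply_moves(deltas=[[[0,-0.4,0],0],[[0,-0.8,0],0],[[0,-0.8,0],0],[[0,-0.8,0],0]])

```text
t: 8.25
position: [639.2, 195.0, 107.1]
eef_rot: [0.106, 0.994, 0.01, 0.004]
force: [3.9, 18.4, -1.0]
opening: 0.5
```

```bash
python3 go.py 638 196 105 2.933; python3 -c "
from h import *
snap('scene','s6');a=cv2.imread('pics/s6.png')[130:240,200:350];cv2.imwrite('pics/s6c.png',cv2.resize(a,(800,586),interpolation=cv2.INTER_CUBIC))"
```

```text
t 8.25 pos [639.2 195.  107.1] psi 2.928 F [ 3.9 18.4 -1. ] op 0.5 q6 -1.25 tilt [-0.005  0.021 -1.   ]
  delta [0.14, 0.07, 0.21] turn -0.005
```

View pics/s6c.png

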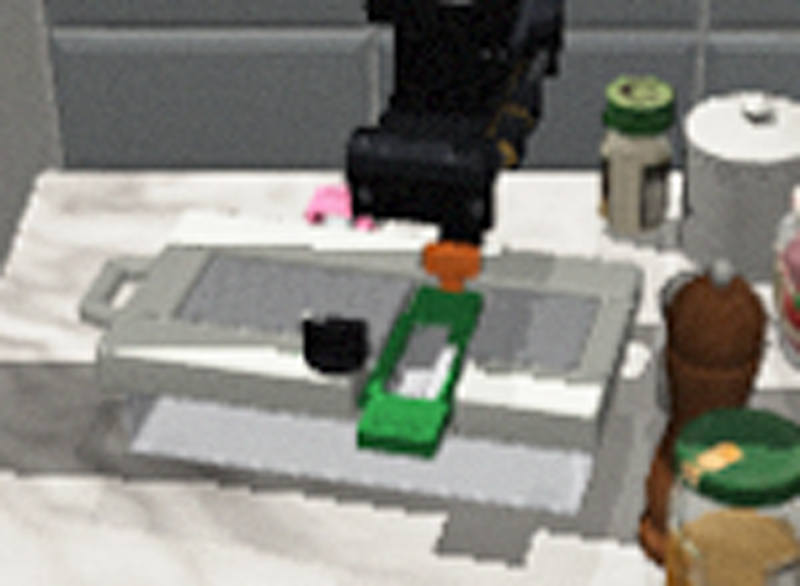

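The ejector has stalled at its stop with 18 N on it, and the insert's head stands out at crop (405,425). I'll back off.

Request:
apply_moves(deltas=[[[0,1.5,0],0],[[0,3.5,0],0],[[0,5.5,0],0],[[0,6.0,-1],0],[[0,6.0,-5],0],[[0,6.0,-8],0],[[0,6.0,-8],0]])

```text
t: 9.0
position: [654.1, 251.6, 194.4]
eef_rot: [0.106, 0.994, 0.011, 0.009]
force: [0.8, -0.2, 0.7]
opening: 0.6
```

```bash
python3 go.py 607 50 190 1.362
```

```text
t 9.0 pos [654.1 251.6 194.4] psi 2.929 F [ 0.8 -0.2  0.7] op 0.6 q6 -1.16 tilt [-0.015  0.023 -1.   ]
  delta [0.35, -20.71, -0.05] turn 1.567
```

```bash
python3 - <<'E'
from edge import *
R=Rm(-.209);t=np.array([594,153.5])
for n in('top','scene'):
    im,d=snap(n,n+'7'); hsv=cv2.cvtColor(im,cv2.COLOR_RGB2HSV)
    g=((hsv[...,0]>52)&(hsv[...,0]<80)&(hsv[...,1]>80)).astype(np.uint8)
    x0,x1,y0,y1=(195,265,185,245) if n=='top' else (255,305,180,222)
    k=np.zeros_like(g);k[y0:y1,x0:x1]=g[y0:y1,x0:x1]
    P=pts(n,d); v,u=np.nonzero(k)
    W=np.array([ray(n,a,b,72)[:2] for a,b in zip(u,v)]); S=(W-t)@R
    z=P[v,u,2]
    h=(S[:,1]<-60)
    print(n,len(u),'slicer y ext',np.percentile(S[:,1],[0,2,98,100]).round(1),'head x ext',np.percentile(S[h,0],[0,3,97,100]).round(1),'z',np.median(z[h]))
    o=im[:,:,::-1].copy()
    for p in((34,-106),(13.5,-106),(54.5,-106),(34,-91)):
        q=proj(n,[*w(p,-.209,t),72]).round().astype(int);o[q[1],q[0]]=(0,0,255)
    cv2.imwrite(f'pics/{n}7c.png',cv2.resize(o[y0-20:y1+20,x0-20:x1+20],None,fx=6,fy=6,interpolation=cv2.INTER_NEAREST))
E
```

```text
top 389 slicer y ext [-105.5 -104.1    2.4    3.8] head x ext [ 8.7 15.2 55.4 56.9] z 71.2107446255716
scene 269 slicer y ext [-120.1 -118.6   -0.4    1.1] head x ext [10.2 12.9 57.2 58.7] z 71.08529990994606
```

View pics/top7c.png

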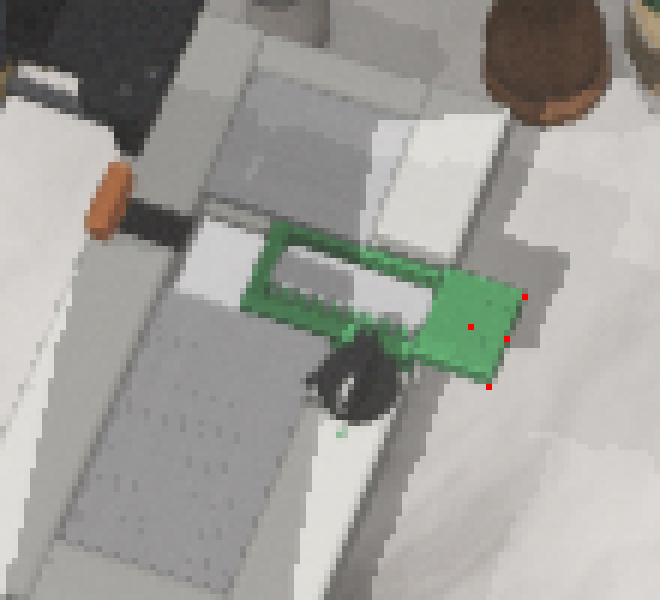

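View pics/scene7c.png

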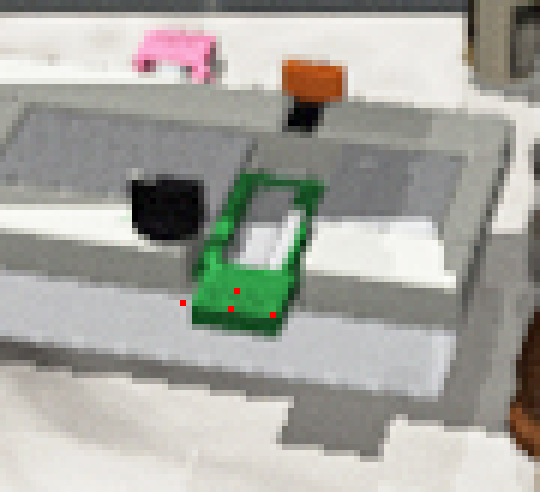

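Both views agree: the head is about 31 mm out with its top at z≈71. The grip point is near world (610,56). I'll move over it.

```bash
python3 go.py 610.5 56 180 1.362
```

```text
t 9.1 pos [651.2 251.1 189.6] psi 2.928 F [-0.3  1.1 -0.2] op 0.5 q6 -1.16 tilt [-0.007  0.02  -1.   ]
  delta [-0.15, -19.94, 0.56] turn 1.566
```

Request:
apply_moves(deltas=[[[-0.2,-19.9,0.6],1.57],[[-0.2,-19.9,0.6],1.57],[[-0.2,-19.9,0.6],1.57],[[-0.2,-19.9,0.6],1.57],[[-0.2,-19.9,0.6],1.57],[[-0.2,-19.9,0.6],1.57],[[-0.2,-19.9,0.6],1.57],[[-0.2,-19.9,0.6],1.57]], grip=0.8)

```text
t: 9.9
position: [609.4, 55.4, 177.8]
eef_rot: [0.652, 0.758, 0.009, -0.004]
force: [0.7, -0.4, 0.7]
opening: 56.7
```

Request:
apply_moves(deltas=[[[0,0,0],0.37],[[0,0,0],0.37],[[0,0,0],0.37],[[0,0,0],0.37]])

```text
t: 10.3
position: [607.8, 54.8, 176.2]
eef_rot: [0.78, 0.625, 0.006, -0.007]
force: [0.1, 0.1, -1.3]
opening: 69.3
```

```bash
python3 go.py 610.5 56 130 1.362
```

```text
t 10.3 pos [607.8  54.8 176.2] psi 1.351 F [ 0.1  0.1 -1.3] op 69.3 q6 0.11 tilt [ 0.018 -0.002 -1.   ]
  delta [0.09, 0.24, 4.62] turn -0.011
```

Request:
apply_moves(deltas=[[[0.1,0.25,2.5],-0.01],[[0.1,0.25,5.5],-0.01],[[0.1,0.25,6.5],-0.01],[[0.1,0.25,6.5],-0.01]])

```text
t: 10.7
position: [608.6, 56.4, 109.0]
eef_rot: [0.777, 0.63, 0.004, -0.009]
force: [0.1, 0.5, 0.5]
opening: 69.9
```

```bash
python3 go.py 610.5 56 81.5 1.362; python3 -c "
from h import *
snap('scene','s8');a=cv2.imread('pics/s8.png')[140:240,200:340];cv2.imwrite('pics/s8c.png',cv2.resize(a,(784,560),interpolation=cv2.INTER_CUBIC))"
```

```text
t 10.7 pos [608.6  56.4 109. ] psi 1.362 F [0.1 0.5 0.5] op 69.9 q6 0.1 tilt [ 0.017 -0.008 -1.   ]
  delta [-0.05, 0.21, 2.75] turn 0.0
```

View pics/s8c.png

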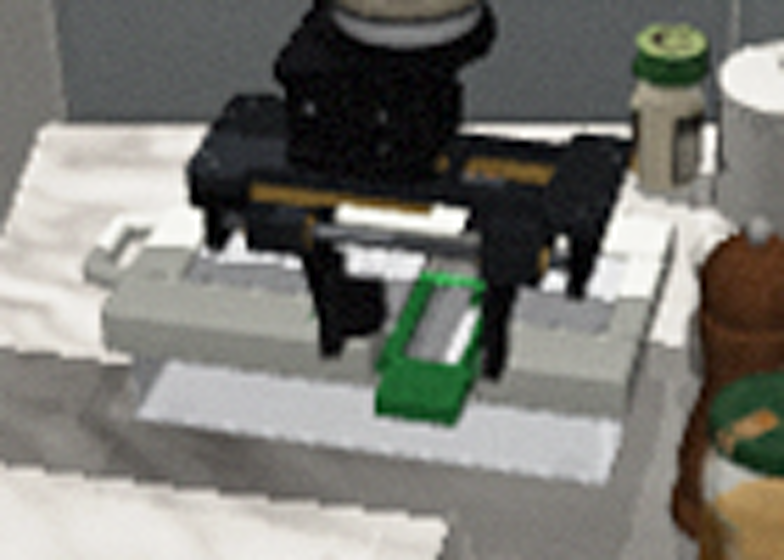

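Request:
apply_moves(deltas=[[[-0.1,0.5,0],0],[[-0.1,0.5,1.2],0],[[-0.1,0.5,2.7],0],[[-0.1,0.5,2.7],0],[[-0.1,0.5,2.7],0]])

```text
t: 11.25
position: [613.9, 55.0, 82.6]
eef_rot: [0.777, 0.63, 0.005, -0.008]
force: [-0.5, 0.5, 0.5]
opening: 69.5
```

```bash
python3 go.py 613.5 56 81.5 1.362; python3 -c "
from h import *
snap('scene','s9');a=cv2.imread('pics/s9.png')[140:240,200:340];cv2.imwrite('pics/s9c.png',cv2.resize(a,(784,560),interpolation=cv2.INTER_CUBIC))"
```

```text
t 11.25 pos [613.9  55.   82.6] psi 1.362 F [-0.5  0.5  0.5] op 69.5 q6 0.09 tilt [ 0.018 -0.006 -1.   ]
  delta [0.09, -0.06, 0.11] turn -0.0
```

View pics/s9c.png

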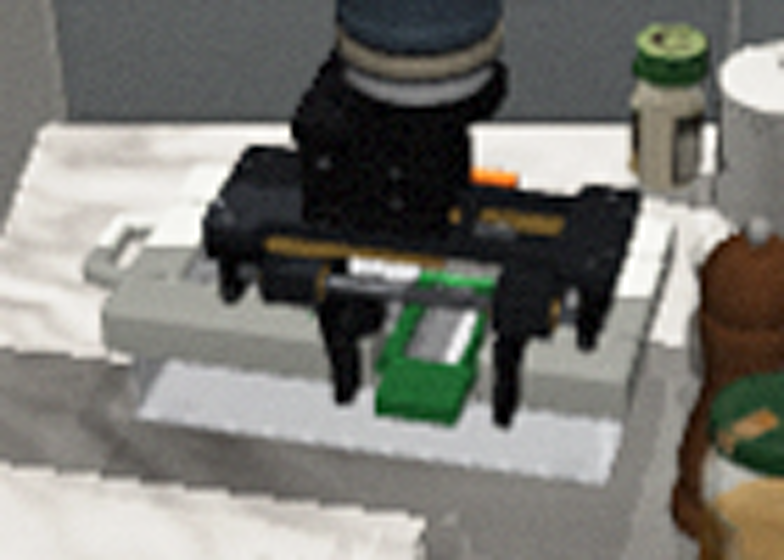

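The head sits centrally between the fingers (gaps at crop 357–380 and 472–497). Closing now.

Request:
apply_moves(deltas=[[[0,0,0.1],0],[[0,0,0.1],0],[[0,0,0.1],0],[[0,0,0.1],0],[[0,0,0.1],0],[[0,0,0.1],0]], grip=0, grip_force=12)

```text
t: 11.9
position: [613.5, 55.0, 82.1]
eef_rot: [0.777, 0.63, 0.005, -0.008]
force: [-2.6, 0.1, 2.6]
opening: 41.5
```

```bash
python3 go.py 613.5 56 81.5 1.362
```

```text
t 11.9 pos [613.5  55.   82.1] psi 1.362 F [-2.6  0.1  2.6] op 41.5 q6 0.09 tilt [ 0.017 -0.007 -1.   ]
  delta [0.1, -0.02, 0.06] turn 0.0
```

Request:
apply_moves(deltas=[[[-0.5,-0.05,0],0],[[-1.5,-0.05,0],0],[[-2.5,-0.05,0],0],[[-3.5,-0.05,0],0],[[-4.5,-0.05,0],0]], grip_force=30)

```text
t: 12.4
position: [603.6, 9.8, 81.4]
eef_rot: [0.777, 0.629, 0.005, -0.008]
force: [-0.1, 1.2, -0.1]
opening: 41.6
```

```bash
python3 go.py 613.5 56 81.5 1.362;python3 -c "
from h import *
snap('scene','s10');a=cv2.imread('pics/s10.png')[140:240,200:340];cv2.imwrite('pics/s10c.png',cv2.resize(a,(784,560),interpolation=cv2.INTER_CUBIC))"
```

```text
t 12.4 pos [603.6   9.8  81.4] psi 1.362 F [-0.1  1.2 -0.1] op 41.6 q6 0.02 tilt [ 0.017 -0.007 -1.   ]
  delta [4.72, 0.01, 0.07] turn -0.0
```

View pics/s10c.png

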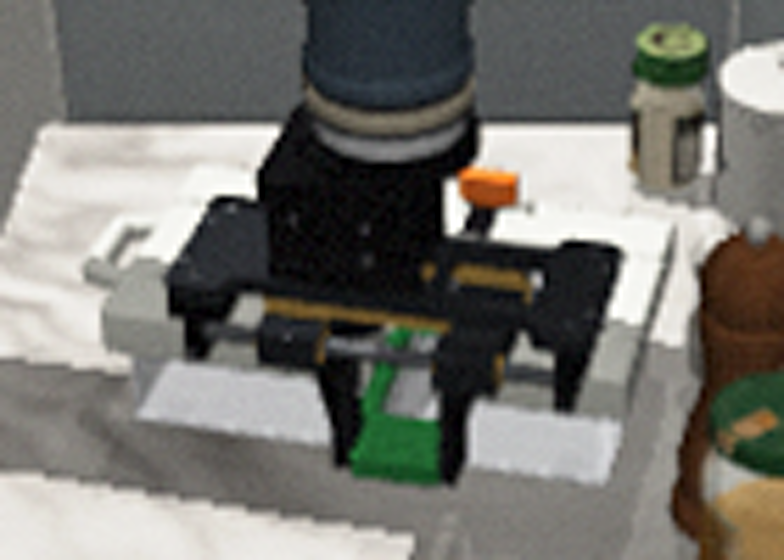

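The insert is sliding out in the grip with only about 1 N of drag. I'll keep pulling.

Request:
apply_moves(deltas=[[[-1,0,0],0],[[-2,0,0],0],[[-3,0,0],0],[[-4,0,0],0],[[-5,0,0],0],[[-6.5,0,0],0],[[-6.5,0,0],0]])

```text
t: 13.15
position: [589.5, -57.4, 80.1]
eef_rot: [0.778, 0.628, 0.004, -0.008]
force: [0.1, -0.5, -0.9]
opening: 41.4
```

```bash
python3 go.py 523 -339 110 1.374;python3 -c "
from h import *
snap('scene','s11');a=cv2.imread('pics/s11.png')[140:260,190:350];cv2.imwrite('pics/s11c.png',cv2.resize(a,(784,588),interpolation=cv2.INTER_CUBIC))
snap('top','t11');a=cv2.imread('pics/t11.png')[150:330,180:480];cv2.imwrite('pics/t11c.png',cv2.resize(a,(800,480),interpolation=cv2.INTER_CUBIC))"
```

```text
t 13.15 pos [589.5 -57.4  80.1] psi 1.359 F [ 0.1 -0.5 -0.9] op 41.4 q6 -0.1 tilt [ 0.016 -0.007 -1.   ]
  delta [-28.88, -0.61, -3.45] turn -0.015
```

View pics/s11c.png

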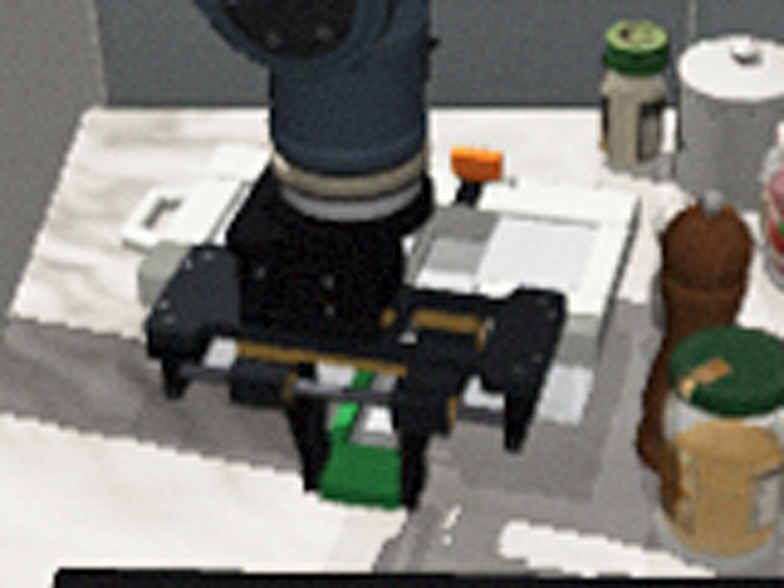

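View pics/t11c.png

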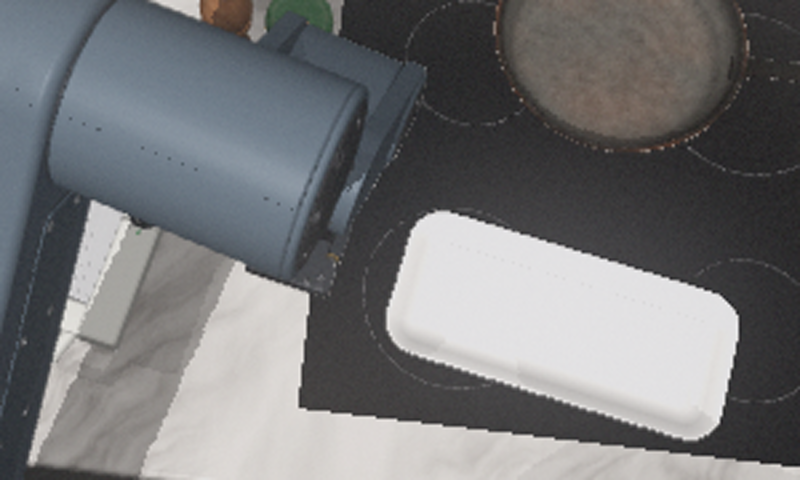

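```bash
python3 - <<'E'
from pose import *
im=np.load('t11_i.npy');P=pts('top',np.load('t11_d.npy'))
print(tray_pose(im,P)[0])
q=P[120:210,360:465].reshape(-1,3);q=q[(q[:,2]>12)&(q[:,2]<150)];print('pan',q.min(0),q.max(0))
im=np.load('s11_i.npy');d=np.load('s11_d.npy');Q=pts('scene',d)
hsv=cv2.cvtColor(im,cv2.COLOR_RGB2HSV)
m=((hsv[...,1]<60)&(hsv[...,2]>110)&(Q[...,2]>4)&(Q[...,2]<40)).astype(np.uint8);m[:262]=0;m[:,290:]=0
cs,_=cv2.findContours(m,cv2.RETR_EXTERNAL,cv2.CHAIN_APPROX_NONE);c=max(cs,key=cv2.contourArea)
W=np.array([ray('scene',u,v,22)[:2] for u,v in c[:,0]],np.float32);print('scene',cv2.minAreaRect(W))
E
python3 go.py 525 -337 110 1.374
```

```text
((531.869384765625, -299.40252685546875), (321.4372253417969, 146.70681762695312), 78.73248291015625)
pan [ 699.62056986 -488.72257266   12.00215612] [ 995.2584049  -200.01229049   65.77594207]
scene ((530.2860107421875, -299.025146484375), (325.40130615234375, 148.7007293701172), 78.66751098632812)
t 13.25 pos [589.7 -55.8  80.2] psi 1.36 F [ 0.6 -0.5  0.2] op 41.5 q6 -0.09 tilt [ 0.017 -0.007 -1.   ]
  delta [-28.8, -0.46, -3.46] turn -0.014
```

Request:
apply_moves(deltas=[[[0,0,-3.5],-0.014],[[-5,-0.1,-3.5],-0.014],[[-10,-0.2,-3.5],-0.014],[[-15,-0.2,-3.5],-0.014],[[-20,-0.3,-3.5],-0.014],[[-25,-0.4,-3.5],-0.014],[[-28.8,-0.4,-3.5],-0.014],[[-28.8,-0.4,-3.5],-0.014]])

```text
t: 14.05
position: [525.4, -343.0, 110.7]
eef_rot: [0.775, 0.632, 0.004, -0.005]
force: [0.2, 0.4, -0.8]
opening: 41.2
```

Request:
apply_moves(deltas=[[[0,0,0],0],[[0,0,0],0]])

```text
t: 14.25
position: [525.5, -342.2, 110.6]
eef_rot: [0.775, 0.632, 0.004, -0.006]
force: [0.9, 0.6, -0.7]
opening: 41.0
```

```bash
python3 go.py 525 -338 45 1.374;python3 -c "
from h import *
snap('scene','s12');a=cv2.imread('pics/s12.png')[200:420,120:440];cv2.imwrite('pics/s12c.png',cv2.resize(a,(800,550),interpolation=cv2.INTER_CUBIC))
snap('top','t12');a=cv2.imread('pics/t12.png')[150:330,280:520];cv2.imwrite('pics/t12c.png',cv2.resize(a,(800,600),interpolation=cv2.INTER_CUBIC))"
```

```text
t 14.25 pos [ 525.5 -342.2  110.6] psi 1.369 F [ 0.9  0.6 -0.7] op 41.0 q6 -0.56 tilt [ 0.013 -0.004 -1.   ]
  delta [0.32, -0.11, 6.56] turn -0.005
```

View pics/s12c.png

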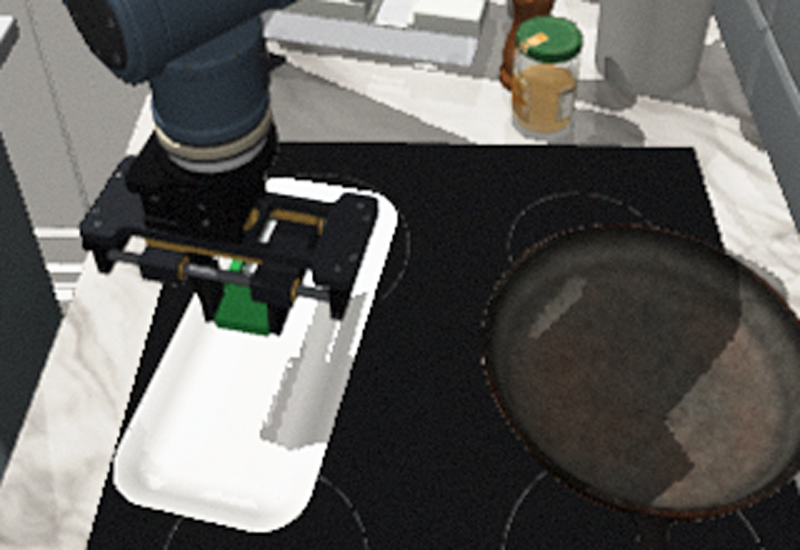

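View pics/t12c.png

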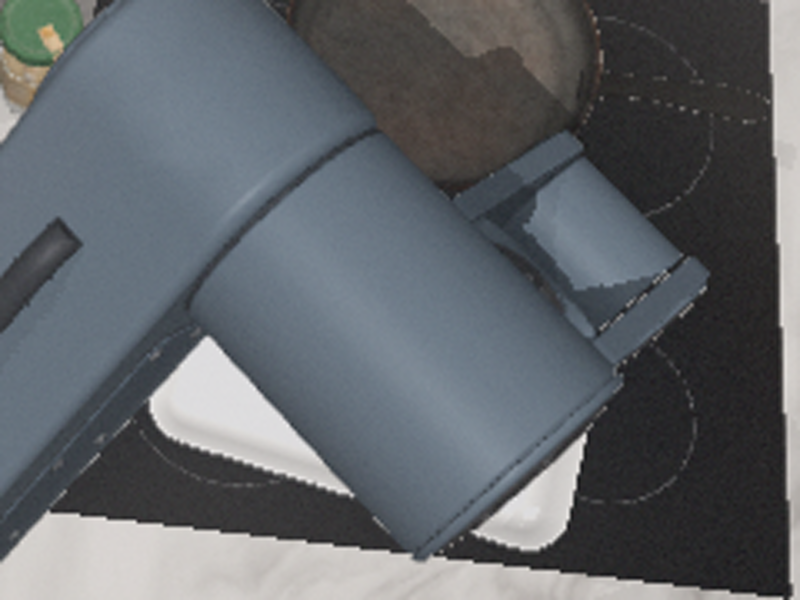

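The insert is over the tray in line with it, with the green head at scene crop (245,305). Lowering.

Request:
apply_moves(deltas=[[[0.3,-0.1,2],-0.005],[[0.3,-0.1,4.5],-0.005],[[0.3,-0.1,6.5],-0.005],[[0.3,-0.1,6.5],-0.005],[[0.3,-0.1,7],-0.005],[[0.3,-0.1,7.3],-0.005]])

```text
t: 14.95
position: [526.0, -337.1, 38.4]
eef_rot: [0.772, 0.635, 0.004, -0.005]
force: [0.8, 0.4, -1.4]
opening: 41.0
```

```bash
python3 go.py 525 -338 32 1.374
```

```text
t 14.95 pos [ 526.  -337.1   38.4] psi 1.376 F [ 0.8  0.4 -1.4] op 41.0 q6 -0.57 tilt [ 0.013 -0.003 -1.   ]
  delta [-0.12, -0.08, 0.64] turn 0.002
```

Request:
apply_moves(deltas=[[[-0.1,-0.05,0.2],0],[[-0.1,-0.05,0.4],0],[[-0.1,-0.05,0.6],0],[[-0.1,-0.05,0.6],0]])

```text
t: 15.35
position: [525.3, -338.0, 32.4]
eef_rot: [0.772, 0.635, 0.004, -0.005]
force: [-0.7, -0.6, -0.3]
opening: 41.2
```

```bash
python3 go.py 525 -338 31 1.374;python3 -c "
from h import *
snap('scene','s13');a=cv2.imread('pics/s13.png')[240:400,140:320];cv2.imwrite('pics/s13c.png',cv2.resize(a,(675,600),interpolation=cv2.INTER_CUBIC))"
```

```text
t 15.35 pos [ 525.3 -338.    32.4] psi 1.376 F [-0.7 -0.6 -0.3] op 41.2 q6 -0.57 tilt [ 0.013 -0.003 -1.   ]
  delta [-0.01, -0.03, 0.14] turn 0.002
```

View pics/s13c.png

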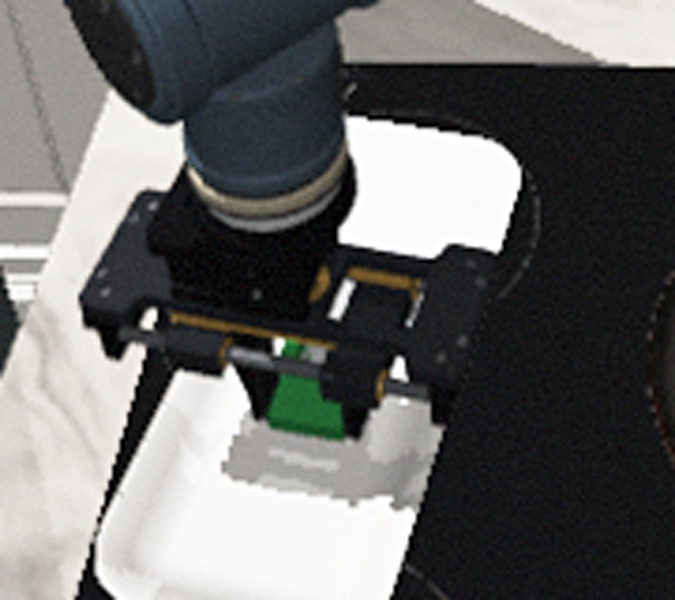

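Request:
apply_moves(deltas=[[[0,0,0.1],0],[[0,0,0.2],0],[[0,0,0.2],0]])

```text
t: 15.7
position: [525.4, -338.1, 31.8]
eef_rot: [0.772, 0.635, 0.004, -0.005]
force: [-1.5, 0.4, 6.9]
opening: 41.4
```

Request:
apply_moves(deltas=[[[0,0,0.1],0],[[0,0,0.15],0],[[0,0,0.15],0]])

```text
t: 16.0
position: [525.4, -338.1, 31.8]
eef_rot: [0.772, 0.635, 0.004, -0.005]
force: [-2.0, 1.3, 9.9]
opening: 40.8
```

Contact: the insert is on the tray floor with about 7–10 N on it. I'll ease up slightly and then open to about 54 mm, because the fingers must stay under 100 mm overall.

Request:
apply_moves(deltas=[[[0,0,-0.05],0],[[0,0,-0.05],0]])

```text
t: 16.2
position: [525.6, -338.3, 32.4]
eef_rot: [0.772, 0.635, 0.004, -0.004]
force: [-0.2, -0.1, -0.2]
opening: 41.7
```

Request:
apply_moves(deltas=[[[0,0,0],0],[[0,0,0],0],[[0,0,0],0],[[0,0,0],0],[[0,0,-2],0],[[0,0,-6],0],[[0,0,-10],0],[[0,0,-10],0]], grip=0.62)

```text
t: 17.0
position: [528.6, -342.3, 138.2]
eef_rot: [0.772, 0.635, 0.005, 0.002]
force: [1.1, -1.8, 1.4]
opening: 54.2
```

```bash
python3 go.py 400 -250 280 1.374;python3 -c "
from h import *
snap('scene','s14');a=cv2.imread('pics/s14.png')[240:420,140:320];cv2.imwrite('pics/s14c.png',cv2.resize(a,(600,600),interpolation=cv2.INTER_CUBIC))"
```

```text
t 17.0 pos [ 528.6 -342.3  138.2] psi 1.377 F [ 1.1 -1.8  1.4] op 54.2 q6 -0.57 tilt [ 0.006  0.009 -1.   ]
  delta [6.65, -14.28, -14.27] turn 0.003
```

View pics/s14c.png

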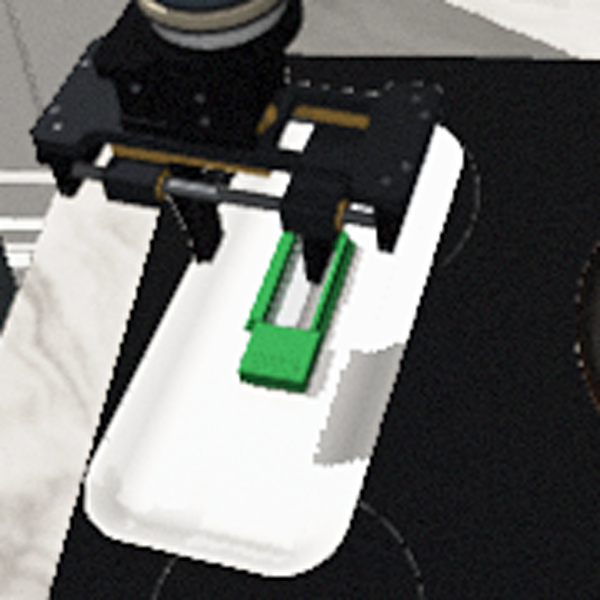

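```bash
python3 go.py 250 -560 250 1.374
```

```text
t 17.05 pos [ 527.2 -341.1  135.6] psi 1.377 F [-0.3  1.2 -0.4] op 54.0 q6 -0.57 tilt [ 0.008  0.004 -1.   ]
  delta [-26.74, -22.92, -11.76] turn 0.003
```

Request:
apply_moves(deltas=[[[0,0,-5],0],[[0,0,-11],0],[[-26.7,-22.9,-11.7],0],[[-26.7,-22.9,-11.7],0],[[-26.7,-22.9,-11.7],0],[[-26.7,-22.9,-11.7],0],[[-26.7,-22.9,-11.7],0],[[-26.7,-22.9,-11.7],0]])

```text
t: 17.85
position: [289.4, -527.4, 245.3]
eef_rot: [0.772, 0.635, 0.005, -0.002]
force: [2.0, -0.4, 0.3]
opening: 54.2
```

Request:
apply_moves(deltas=[[[-10,-9,0],0],[[-10,-9,0],0],[[-10,-9,0],0],[[-10,-9,0],0],[[-10,-9,0],0]])

```text
t: 18.35
position: [180.9, -607.5, 242.1]
eef_rot: [0.773, 0.634, 0.007, -0.004]
force: [0.1, 0.4, 0.8]
opening: 54.2
```

```bash
python3 go.py 250 -560 250 1.374; python3 - <<'E'
from edge import *
im,d=snap('top','t15'); P=pts('top',d); print(tray_pose(im,P)[0])
hsv=cv2.cvtColor(im,cv2.COLOR_RGB2HSV); g=((hsv[...,0]>52)&(hsv[...,0]<80)&(hsv[...,1]>80)).astype(np.uint8)
g[:230]=0;g[:,:330]=0;g[:,460:]=0;g[310:]=0
v,u=np.nonzero(g);W=np.array([ray('top',a,b,20)[:2] for a,b in zip(u,v)],np.float32);print('insert',len(u),cv2.minAreaRect(W),np.percentile(P[v,u,2],[5,50,95]))
h=W[:,1]<np.percentile(W[:,1],25);print('z head/tail',np.median(P[v,u,2][h]),np.median(P[v,u,2][W[:,1]>np.percentile(W[:,1],75)]))
snap('scene','s15')
for n,q,(y0,y1,x0,x1) in(('t15','a',(130,330,150,480)),('s15','b',(150,420,130,400))):
    a=cv2.imread(f'pics/{n}.png')[y0:y1,x0:x1];f=min(800/a.shape[1],600/a.shape[0]);cv2.imwrite(f'pics/{n}c.png',cv2.resize(a,None,fx=f,fy=f,interpolation=cv2.INTER_CUBIC))
R=Rm(-.209);t=np.array([591.7,152.4])
for nm,(u0,u1,v0,v1,zl,zh) in dict(mill=(250,282,138,190,30,200),honey=(276,310,143,186,30,140),salt=(210,235,148,178,30,120)).items():
    q=P[v0:v1,u0:u1].reshape(-1,3);q=q[(q[:,2]>zl)&(q[:,2]<zh)]
    top=q[q[:,2]>np.percentile(q[:,2],97)-15]; print(nm,top[:,:2].mean(0))
b=np.zeros(d.shape,bool);b[216:240,224:246]=1;b&=(P[...,2]>94)&(P[...,2]<115)
v,u=np.nonzero(b);W=np.array([ray('top',a,c,102)[:2] for a,c in zip(u,v)],np.float32);print('bar',len(u),cv2.minAreaRect(W))
E
```

```text
t 18.35 pos [ 180.9 -607.5  242.1] psi 1.374 F [0.1 0.4 0.8] op 54.2 q6 -1.27 tilt [ 0.015  0.003 -1.   ]
  delta [6.02, 5.85, -0.69] turn 0.0
((531.8583984375, -299.3974914550781), (321.4455261230469, 146.695068359375), 78.74302673339844)
insert 492 ((526.3577270507812, -294.4960632324219), (111.39336395263672, 49.423133850097656), 83.02793884277344) [10.9758305  19.84065827 25.21163762]
z head/tail 20.898383575917638 18.758857060512856
mill [760.79113173  47.3776445 ]
honey [772.36017198 -20.85918249]
salt [742.55246237 163.52086585]
bar 63 ((574.5567016601562, 99.17848205566406), (10.997919082641602, 35.33838653564453), 78.94223022460938)
```

View pics/t15c.png

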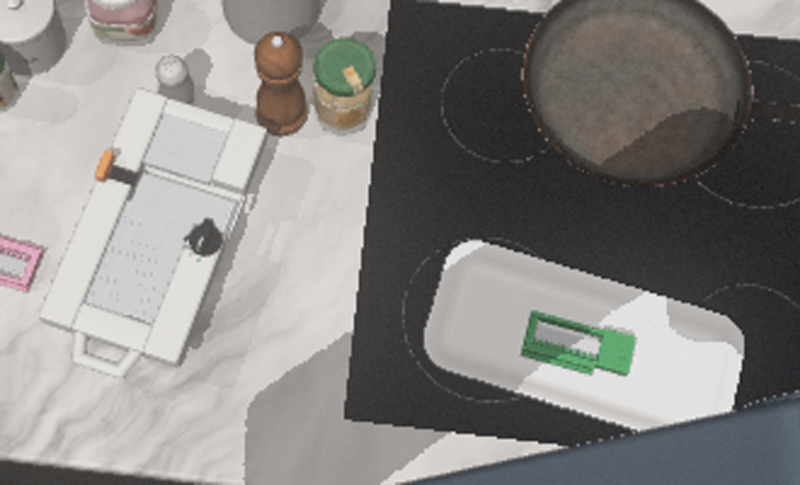

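View pics/s15c.png

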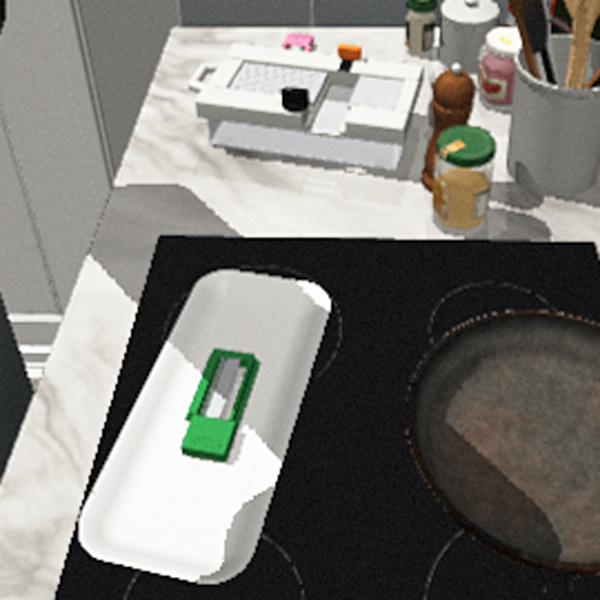

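The insert lies flat and teeth up in the tray. The dial bar is along the slicer's x, and the bystanders haven't moved. Handing in.

```bash
python3 -c "
from bench import *
print(finish_job())"
```

```text
the job is handed in; nothing more can be done
None
```

The job is done and handed in at about 18.5 s of the 61 s allowed; `finish_job()` gave no verdict. I turned the dial to release and pushed the ejector to its stop, where it stalled with about 18 N on it. Then I drew the insert out (about 1 N of drag) and laid it in the tray.

Last checks:
- **Dial:** its bar lies within about 0.02 rad of the release mark.
- **Insert:** it lies teeth up on the tray floor, about 7 mm from the tray's centre and 4° off its long axis. Its head measures about 21 mm high, where lying flat would give 22 mm. The tail read about 19 mm, but that reading includes its openings.
- **Tray, honey jar and pepper mill:** the tray has not moved by more than about 1 mm, and the jar and mill by no more than 0.3 mm.
- **Salt shaker:** it measured about 2.6 mm from its first position. The arm never came near it, so I take this as measurement noise from a loose crop.
- **Arm:** it stands clear, about 240 mm above the worktop, and touches nothing.

The two cameras and the arm disagreed by up to about 5 mm in x. I corrected for this by comparing the fingertips with the parts in the pictures and by the contact forces.

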